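# Index the sample carousel to the next hole

### The job

Press the carousel's spring plunger all the way in with the fingertips and, keeping it pressed, push the carousel clockwise (seen from above) by one hole of its index ring, then let the plunger spring fully back out into that next hole so that the carousel is locked with the next vial under the spout. Do not turn it past the next hole or backwards, leave the vials standing in their pockets, and leave everything else on the bench where it is.

Things in the scene. Friction and masses are not known exactly. Their poses are not given: they have to be found in the camera images.
- axis (a point): the carousel's vertical turning axis, at deck height (82 mm above the bench): a grey deck 176 mm across with eight white pockets on a 60 mm radius, turning over a fixed aluminium index ring (244 mm across, its top 60 mm above the bench) with eight evenly spaced holes, 45 degrees apart, on a 110 mm radius. The point belongs to the fixed unit and does not turn
- spout_tip (a point): lower tip of the fixed white spout, 172 mm above the bench and 60 mm from the turning axis, on the opposite side of the axis from where the plunger starts. It hangs from a post 224 mm tall that stands 137 mm from the axis on that same side
- pad_top (a point): centre of the top of the plunger's black round pad, 40 mm across, 140 mm out from the turning axis on an arm of the carousel, 118 mm above the bench when out. It moves down with the plunger and round with the carousel. Pressing it straight down takes about 4 N at first and 10 N at the stop, 13 mm down; the carousel is free to turn once the plunger is more than 9 mm down
- push_face (a point): centre of the upright flat face (44 mm wide, from 82 to 152 mm above the bench) of the aluminium push block that stands on the carousel's arm on the clockwise side of the pad, 28 mm from the pad's centre. Fingertips standing on the pad push this face sideways to turn the carousel; it takes about 2 to 4 N there, and the carousel stays where it is left
- carousel (a joint): turn of the carousel in rad, 0 at the start (locked in a hole), growing clockwise seen from above; the next hole is at 0.785. Locked in a hole it has about 0.01 rad of play, and the rounded nose of the plunger draws the carousel in from within about 0.02 rad
- plunger (a joint): travel of the plunger in m: 0 fully out (nose up in a hole of the ring), 0.013 fully pressed. Between two holes it cannot come out further than about 0.009
- vial0_mid (a point): centre of a loose capped glass vial, 22 mm across and 55 mm tall, standing on the deck (its foot 82 mm above the bench) in an 18 mm deep pocket: the next vial, which is to come under the spout
- vial1_mid (a point): centre of a second such vial in the pocket after it
- vial2_mid (a point): centre of a third such vial in the pocket on the other side of the spout
- reagent: bystander: amber bottle, 60 mm across, 120 mm tall; origin at the centre of its underside
- beaker: bystander: glass beaker, 64 mm across, 80 mm tall; origin at the centre of its underside
- tipbox: bystander: closed grey box, 120 by 85 by 55 mm; origin at the centre of its underside
- jar: bystander: white screw jar, 60 mm across, 70 mm tall; origin at the centre of its underside
- wrench: bystander: steel wrench, 150 mm long, lying flat

How it is judged (in metres and radians):
On the way, in this order (a step that is already met when the one before it is completed fails the run):
1. the plunger is pressed in at the first hole (value of joint plunger above 0.009 m and value of joint carousel below 0.1 rad), for 0.05 s.
2. the carousel is turned clockwise, off the first hole (value of joint plunger above 0.006 m and value of joint carousel above 0.3 rad), for 0.05 s.
At the end, for the whole second after the job is handed in: The carousel stands still at the next hole clockwise (0.785 rad, within 0.03 rad) with the plunger sprung out to within 2 mm, and the three vials still stand upright in their pockets (tilt under 0.25 rad, centre 100 to 116 mm above the bench) (value of joint carousel between 0.755 and 0.815 rad and value of joint plunger below 0.002 m and velocity of joint carousel between -0.05 and 0.05 rad/s and angle between each of vial0_mid, vial1_mid, vial2_mid's own z axis and vertical below 0.25 rad and height (world z) of vial0_mid between 0.1 and 0.116 m and height (world z) of vial1_mid between 0.1 and 0.116 m and height (world z) of vial2_mid between 0.1 and 0.116 m); the robot touches nothing.
It fails at once if the carousel is turned well past the next hole (value of joint carousel above 1.1 rad).
It fails at once if the carousel is turned backwards (value of joint carousel below -0.2 rad).
It fails at once if a vial is lifted from its pocket or tipped (height (world z) of any of vial0_mid, vial1_mid, vial2_mid above 0.122 m or angle between any of vial0_mid, vial1_mid, vial2_mid's own z axis and vertical above 0.5 rad).
It fails at once if a bystander on the bench is moved by more than 30 mm (distance of any of reagent, beaker, tipbox, jar, wrench from where it was at the start of the episode above 0.03 m).
It also fails if it takes over 38 s, if anything falls off the work surface, if the arm or the gripper's body presses on something with over 40 N, if the wrist force passes 120 N, or if a joint passes its speed limit or range.

### The arm

A 6-joint arm with a two-finger parallel gripper is mounted at the origin on the work surface. World frame = base frame: x ahead of the robot, y to its left, z up, the work surface at z = 0. Lengths are in m, angles in degrees, forces in N, time in s.
With the tool pointing down it reaches from about 0.4 to 0.825 m from the base axis. Payload 7 kg.
Tool frame: the origin (TCP) lies at the very end of the fingers, on their centre line; the grasp point (between the pads) lies r.pinch_z behind it (r.pinch_z is the distance from the TCP to the grasp point, in m); z points along the fingers, y is the direction in which the jaws open and shut (so a half turn about z gives the same grasp; the last joint's range is limited). The gripper opens to 88 mm and grips with 3 to 60 N. Pads are 19 mm wide; open, the fingers measure 130 mm over their backs; the gripper's body (78 mm by 193 mm) begins 47 mm behind the grasp point.
Start: joints at [81.767, 20.546, 0.682, 0, -70.136, -16.507], TCP at [0.282, 0.613, 0.203] pointing down, gripper open.
Joint ranges: [-176.03, 176.03], [-82.01, 121.73], [-58.28, 71.71], [-173.87, 95.51], [-174.79, -0.11], [-173.66, 173.66]. Speed limits (degrees/s): [136.94, 136.94, 172.46, 180, 180, 180].

### API

Orientations are given as [roll, pitch, yaw] about the fixed x, y, z axes, in that order (R = Rz(yaw) Ry(pitch) Rx(roll)).
In Python, from plant import r gives the robot as it stands. The module is installed in compiled form; this text tells all that it offers.
- The arm moves only by the tool servo_tool, never from a script. Its argument "steps" is a list of rows, each a list of 5 numbers: the finger opening in cm, from 0 to 8.76, then the shift along the tool's x, y, z in cm, then the turn about the tool's z in degrees. In form: [[fingers, x, y, z, spin], ...]. A call has 1 to 8 rows; each row shifts and turns the commanded pose from where the row before left it, along the tool's axes as they then stand; what a row does not reach is not made up. A row lasts 1/8 s, in which the tool goes at most 62.5 mm and 10.7 degrees, less where a joint would pass 70% of its speed; a pose out of reach is approached as far as the arm can. A call with a gripper value outside its range is refused whole. The fingers move at their own pace and stop on an object; "squeeze" is the grip in N (left out, the last holds). Time passes only in rows, so rows that do not move let the fingers close. It gives the time, the measured TCP pose, the force and the opening at its end, in the units of the state.
- r.get_state(): the state, without advancing time (a new reading comes with each control period).
- r.capture(name): name is "scene" or "top" or "wrist"; returns the picture (480x640x3 uint8, red, green, blue); there is no depth.
- r.calibration(name): a dict with "K" (3x3 intrinsics, pixels), "rvec" (rotation vector, rad) and "tvec" (3), from world to camera coordinates, as OpenCV has them; the wrist camera has in their place "tool_from_camera" (4x4, takes a point from camera to tool coordinates, whose origin is the TCP and whose axes are the flange's). Camera axes: x right, y down, z forward; pixel columns grow to the right and rows downward; lengths in m; the calibration is good to about 2 mm. The wrist camera is an equidistant fisheye: a pixel r from the principal point sees the ray r / f radians off the axis. A picture is of the moment at which its call begins: read the wrist's pose just before it. calibration takes no time and is no camera call.
- r.close_job(): hands the job in, once; it reports no verdict.
The state is a dict: "time_s": time; "joints": joint angles; "qd": joint speeds; "joint_torque": joint torques, N m; "tcp_pos": TCP position; "eef_rot": TCP orientation; "contact_force": force on the tool from outside, world axes, zero at the start; "moment": the same for the moment, N m; "gripper_width": finger opening in m.
Only numpy, scipy, OpenCV 4.12 (cv2) and the standard library are available. Lean on these libraries where they do the work, as an engineer would, in place of code of your own. Each camera call takes 0.05 s, during which the arm holds its last target.

## Working session

There is one attempt and no reset: what is moved stays moved. The work goes in short steps, Python scripts to look and compute and a tool call to move; the robot and the scene stay as the last step left them, time stands still between calls to the robot, and variables do not carry over. Pictures are saved under pics/ and viewed, and the job is handed in when it is done.

Besides the shell and the picture viewer there is one more tool, called after "Emit:" as a command line: name --pt "numbers of a row" for each row, then --argument value for the rest. servo_tool: Moves the arm, as the interface text tells. Its arguments: {"type":"object","properties":{"steps":{"type":"array","items":{"type":"array","items":{"type":"number"}}},"squeeze":{"type":"number"}},"required":["steps"]}

```bash
mkdir -p pics
cat > h.py <<'E'
import numpy as np, cv2
from plant import r
def save(img,name): cv2.imwrite('pics/'+name,cv2.cvtColor(img,cv2.COLOR_RGB2BGR))
E
python3 - <<'E'
from h import *
s=r.get_state(); print(s, r.pinch_z)
for n in ("scene","top"):
    im=r.capture(n); save(im,n+'0.png'); np.save(n+'0.npy',im); print(n,r.calibration(n))
E
```

```text
{'time_s': 0.0, 'joints': array([ 8.17674655e+01,  2.05918862e+01,  6.34076049e-01, -1.91486527e-02,
       -7.01368155e+01, -1.65057014e+01]), 'qd': array([ 0.06646574, -0.0355261 ,  0.03446258,  0.04042674,  0.03611288,
       -0.02112802]), 'joint_torque': array([ 5.00635906e-04, -5.82717168e+01,  2.93061858e+01,  6.99752882e+00,
        6.89646535e-03, -1.58378393e-04]), 'tcp_pos': array([0.28229463, 0.61255156, 0.20212299]), 'eef_rot': array([ 1.79904159e+02, -9.62748036e-03, -2.47447490e+01]), 'contact_force': array([-0.03504293, -0.1803545 ,  0.00739202]), 'moment': array([-0.00652195, -0.01036294,  0.01373125]), 'gripper_width': 0.08767235736328498} 0.0188
scene {'K': array([[463.34966462,   0.        , 316.15521787],
       [  0.        , 463.34966462, 246.89158514],
       [  0.        ,   0.        ,   1.        ]]), 'rvec': array([ 2.11506673,  1.04600799, -0.44702673]), 'tvec': array([-0.32119656, -0.21201415,  1.49950971])}
top {'K': array([[472.49774273,   0.        , 321.83916762],
       [  0.        , 472.49774273, 238.97020428],
       [  0.        ,   0.        ,   1.        ]]), 'rvec': array([ 2.16023033, -2.10604474,  0.23653505]), 'tvec': array([-0.04399817,  0.56528186,  1.23106784])}
```

View pics/scene0.png

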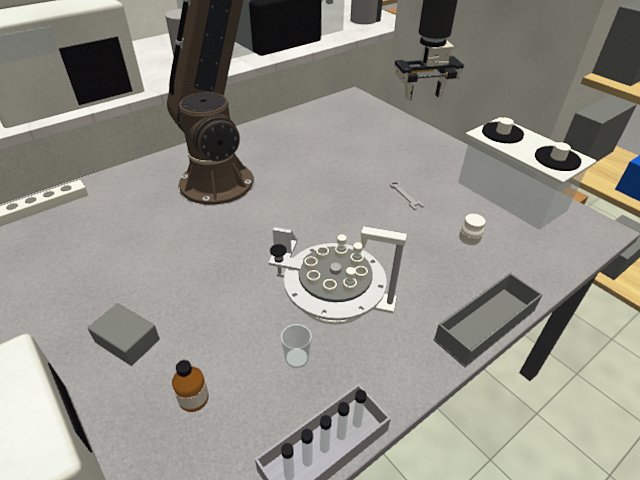

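View pics/top0.png

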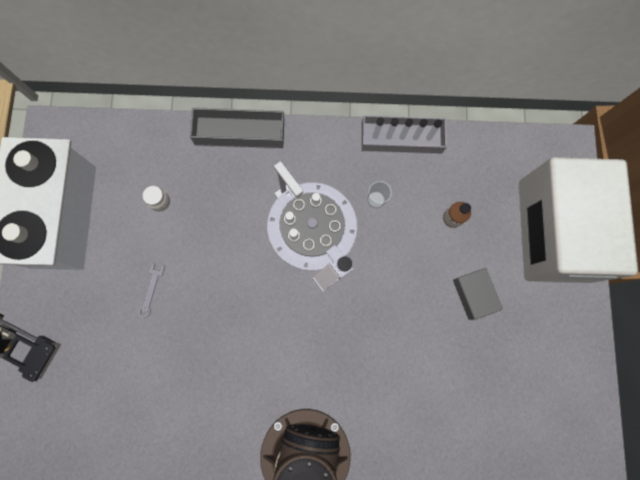

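Run:
```python
import cv2
t=cv2.imread('pics/top0.png')[145:305,245:405]; cv2.imwrite('pics/t0c.png',cv2.resize(t,(800,800),interpolation=cv2.INTER_CUBIC)[:, :][0:800][:,:] if 0 else cv2.resize(t,(600,600),interpolation=cv2.INTER_CUBIC))
s=cv2.imread('pics/scene0.png')[215:335,255:415]; cv2.imwrite('pics/s0c.png',cv2.resize(s,(800,600),interpolation=cv2.INTER_CUBIC))
```

```text
(no output)
```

View pics/t0c.png

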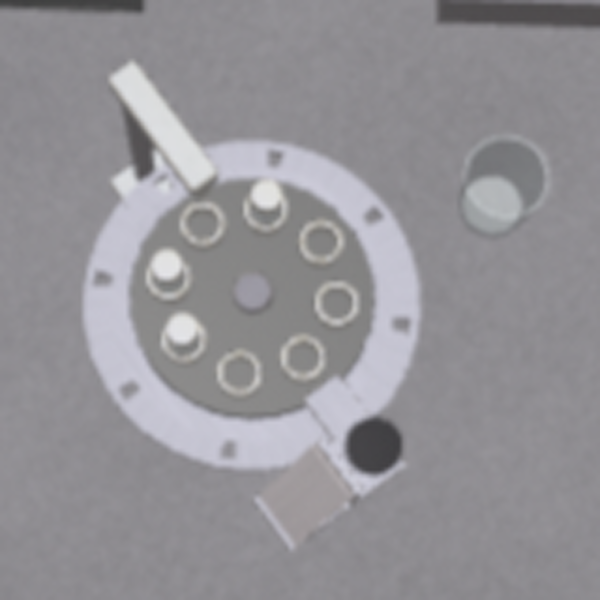

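View pics/s0c.png

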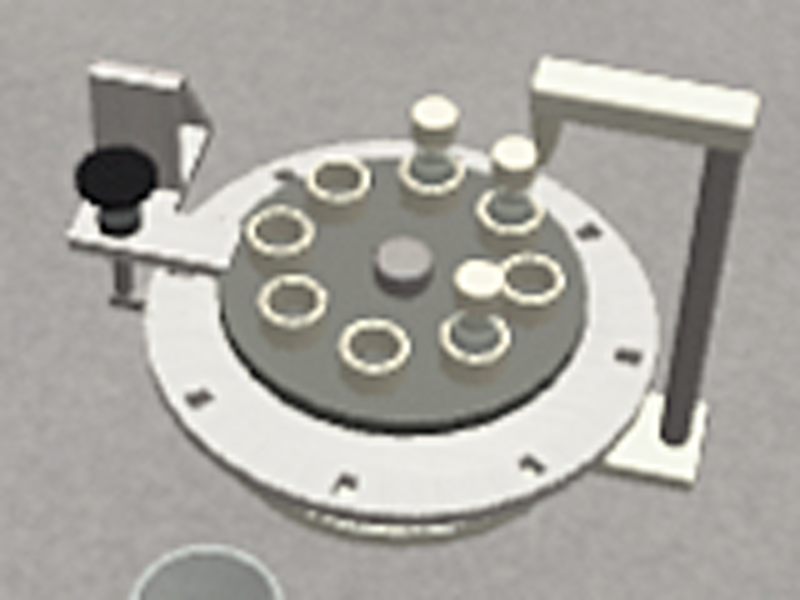

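```bash
cat >> h.py <<'E'
def ray(name,uv):
    c=r.calibration(name);R=cv2.Rodrigues(c['rvec'])[0];t=c['tvec']
    d=R.T@np.linalg.solve(c['K'],[uv[0],uv[1],1]);return -R.T@t,d
def at(name,uv,z):
    o,d=ray(name,uv);return (o+d*(z-o[2])/d[2])
def proj(name,P):
    c=r.calibration(name);return cv2.projectPoints(np.array(P,float).reshape(-1,3),c['rvec'],c['tvec'],c['K'],None)[0].reshape(-1,2)
E
python3 - <<'E'
from h import *
T=lambda u,v:(u/3.75+245-.37,v/3.75+145-.37)
S=lambda u,v:(u/5+255-.4,v/5+215-.4)
pt={'pad':((374,445),.118),'holes':[((276,157),.06),((373,215),.06),((401,324),.06),((229,449),.06),((128,390),.06),((103,278),.06)],
'pock':[((202,223),.1),((265,210),.1),((321,241),.1),((336,303),.1),((303,357),.1),((239,373),.1),((183,338),.1),((168,276),.1)]}
ps={'pad':((117,178),.118),'pock':[((281,231),.1),((338,181),.1),((292,300),.1),((375,347),.1),((474,337),.1),((530,279),.1),((510,212),.1),((430,172),.1)],'holes':[((288,176),.06),((590,231),.06),((628,356),.06),((531,465),.06),((346,484),.06),((200,398),.06)]}
for nm,f,d in(('top',T,pt),('scene',S,ps)):
    pad=at(nm,f(*d['pad'][0]),.118)
    pk=np.array([at(nm,f(*p),z) for p,z in d['pock']])
    def circ(P):
        A=np.c_[2*P[:,:2],np.ones(len(P))];x=np.linalg.lstsq(A,(P[:,:2]**2).sum(1),rcond=None)[0];return x[:2],np.sqrt(x[2]+x[0]**2+x[1]**2)
    print(nm,'pad',pad,'pock',circ(pk))
    h=np.array([at(nm,f(*p),z) for p,z in d['holes']])
    c,R=circ(h);print('holes',c,R, np.degrees(np.arctan2(h[:,1]-c[1],h[:,0]-c[0]))%45)
    c,_=circ(pk);v=pad[:2]-c;print('padr',np.linalg.norm(v),np.degrees(np.arctan2(v[1],v[0])), np.degrees(np.arctan2(pk[:,1]-c[1],pk[:,0]-c[0]))%45)
    if nm=='scene':
        pass
E
```

```text
top pad [ 0.49205444 -0.08713662  0.118     ] pock (array([ 0.60246912, -0.00108013]), np.float64(0.05989481465178828))
holes [ 0.60377789 -0.00119511] 0.11003236499749848 [37.19160177 37.55168155 37.58017149 37.9855854  38.10268188 37.80486457]
padr 0.1399897131449412 -142.06738194410008 [37.70703757 37.63945188 37.77849688 37.64730448 38.05210164 37.72253007
 37.08614656 37.01197232]
scene pad [ 0.49691841 -0.0917781   0.118     ] pock (array([ 0.60507342, -0.00499046]), np.float64(0.0594122305287025))
holes [ 0.60330221 -0.00295093] 0.10957674935398669 [37.68152438 37.77729778 37.51776913 37.67159015 37.6260583  37.9319053 ]
padr 0.13867083827274762 -141.25513310750196 [36.65653787 38.1473205  36.34459191 38.0755596  37.79315445 38.40003779
 37.74947081 38.39793011]
```

Emit:
servo_tool --pt "0 2 2.2 0 0" --pt "0 3.1 3.5 0 0" --pt "0 3.1 3.5 0 0" --pt "0 3.1 3.5 0 0" --pt "0 3.1 3.5 0 0" --pt "0 3.1 3.5 0 0" --pt "0 3.1 3.5 0 0" --pt "0 3.1 3.5 0 0" --squeeze 10

```text
time_s: 1.1
tcp_pos: [0.386, 0.2697, 0.2029]
eef_rot: [180.0, 0.0, -24.7]
contact_force: [0.5, 0.1, 1.0]
gripper_width: 0.0132
```

Emit:
servo_tool --pt "0 3.1 3.5 0 0" --pt "0 3.1 3.5 0 0" --pt "0 3.1 3.5 0 0" --pt "0 3.1 3.5 0 0" --pt "0 3.1 3.5 0 0" --pt "0 3.1 3.5 0 0" --pt "0 3.1 3.5 0 0" --pt "0 0 0 0 -5"

```text
time_s: 2.1
tcp_pos: [0.4806, -0.0446, 0.2025]
eef_rot: [179.9, 0.1, -19.9]
contact_force: [-0.5, 0.5, -1.2]
gripper_width: 0.0006
```

Emit:
servo_tool --pt "0 0 0 0 -10" --pt "0 0 0 0 -10" --pt "0 0 0 0 -10" --pt "0 0 0 0 -10" --pt "0 0 0 0 -10" --pt "0 0 0 0 -7.4" --pt "0 0 0 0 0"

```text
time_s: 2.98
tcp_pos: [0.4803, -0.042, 0.2028]
eef_rot: [-180.0, 0.0, 37.6]
contact_force: [0.2, -0.5, 0.1]
gripper_width: 0.0004
```

Run:
```python
from h import *
c=r.calibration('wrist');print(c)
s=r.get_state();print(s['tcp_pos'],s['eef_rot'],s['joints'])
im=r.capture('wrist');save(im,'w1.png');np.save('w1.npy',im)
im=r.capture('top');save(cv2.resize(im[145:305,245:405],(600,600),interpolation=cv2.INTER_CUBIC),'t1.png')
```

```text
{'K': array([[371.64829954,   0.        , 321.69379176],
       [  0.        , 371.64829954, 236.43386923],
       [  0.        ,   0.        ,   1.        ]]), 'tool_from_camera': array([[ 8.36855013e-04, -9.61648684e-01, -2.74282898e-01,
         7.32266259e-02],
       [ 9.99999418e-01,  6.17882366e-04,  8.84738942e-04,
         3.69617447e-04],
       [-6.81333474e-04, -2.74283479e-01,  9.61648641e-01,
        -1.81661138e-01],
       [ 0.00000000e+00,  0.00000000e+00,  0.00000000e+00,
         1.00000000e+00]])}
[ 0.48032416 -0.04200719  0.20284165] [-1.79984888e+02  2.34915250e-02  3.76048690e+01] [ 1.84363300e+01  2.12085860e+00 -2.28324467e+01 -7.23467234e-03
 -6.50738459e+01  1.09171586e+02]
```

View pics/w1.png

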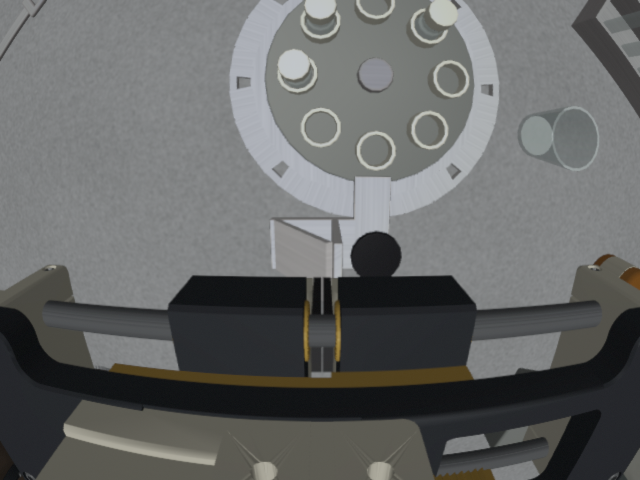

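View pics/t1.png

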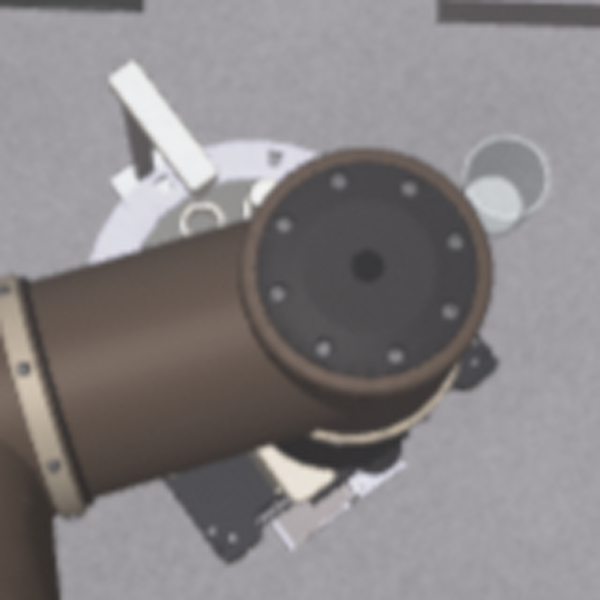

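```bash
cat >> h.py <<'E'
from scipy.spatial.transform import Rotation as Ro
def wray(uv,s):
    c=r.calibration('wrist');K=c['K'];d=np.array([uv[0]-K[0,2],uv[1]-K[1,2]]);n=np.hypot(*d);th=n/K[0,0]
    v=np.array([*(d/n*np.sin(th)),np.cos(th)]);M=c['tool_from_camera']
    R=Ro.from_euler('xyz',s['eef_rot'],degrees=True).as_matrix()
    return s['tcp_pos']+R@M[:3,3], R@M[:3,:3]@v
def wat(uv,z,s):
    o,d=wray(uv,s);return o+d*(z-o[2])/d[2]
def wproj(P,s):
    c=r.calibration('wrist');K=c['K'];M=c['tool_from_camera'];R=Ro.from_euler('xyz',s['eef_rot'],degrees=True).as_matrix()
    p=M[:3,:3].T@(R.T@(np.array(P)-s['tcp_pos'])-M[:3,3]);n=np.hypot(p[0],p[1]);th=np.arctan2(n,p[2]);return K[0,2]+K[0,0]*th*p[0]/n,K[1,2]+K[0,0]*th*p[1]/n
E
python3 - <<'E'
from h import *
s=r.get_state()
pad=wat((376,256),.118,s);print('pad',pad)
pk=np.array([wat(p,.1,s)[:2] for p in [(376,151),(321,127),(297,72),(321,20),(430,130),(450,79),(432,26)]])
A=np.c_[2*pk,np.ones(len(pk))];x=np.linalg.lstsq(A,(pk**2).sum(1),rcond=None)[0];c=x[:2];print(c,np.sqrt(x[2]+c@c),np.degrees(np.arctan2(*(pk-c)[:,::-1].T))%45)
v=pad[:2]-c;print(np.linalg.norm(v),np.degrees(np.arctan2(v[1],v[0])))
hs=np.array([wat(p,.06,s)[:2] for p in [(244,82),(281,169),(453,171),(487,90)]])
A=np.c_[2*hs,np.ones(len(hs))];x=np.linalg.lstsq(A,(hs**2).sum(1),rcond=None)[0];c=x[:2];print(c,np.sqrt(x[2]+c@c),np.degrees(np.arctan2(*(hs-c)[:,::-1].T))%45)
for z in (.152,): print('face top corners', wat((340,217),z,s), wat((343,276),z,s))
print(wproj(s['tcp_pos'],s))
im=cv2.imread('pics/w1.png')[200:400,240:420]; cv2.imwrite('pics/w1c.png',cv2.resize(im,(540,600),interpolation=cv2.INTER_CUBIC))
E
```

```text
pad [ 0.49146737 -0.08651973  0.118     ]
[ 0.60168915 -0.00198639] 0.060026506320736445 [37.51480746 37.87411361 37.41669121 37.52556507 37.52635125 36.95176192
 35.99163618]
0.13890545825445524 -142.51400754809322
[ 0.60104558 -0.00287917] 0.109443229927822 [37.18823526 37.50106184 37.80856526 37.83584604]
face top corners [ 0.50367383 -0.03965688  0.152     ] [ 0.47295975 -0.06654876  0.152     ]
(np.float64(320.63636052908777), np.float64(275.5797644505067))
```

View pics/w1c.png

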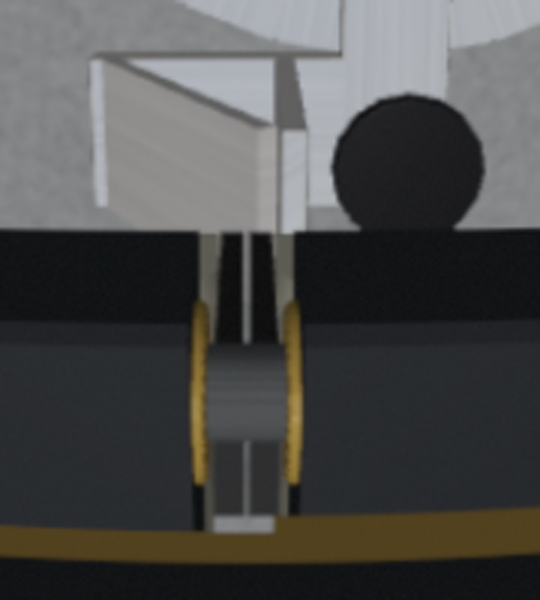

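Emit:
servo_tool --pt "0 -0.9 2.3 0 0" --pt "0 -0.9 2.3 0 0" --pt "0 0 0 2 0" --pt "0 0 0 2 0" --pt "0 0 0 0 0"

```text
time_s: 3.7
tcp_pos: [0.4933, -0.0896, 0.1618]
eef_rot: [-179.9, 0.2, 37.5]
contact_force: [-0.4, 0.3, 0.8]
gripper_width: 0.0004
```

Run:
```python
from h import *
s=r.get_state();print(s['tcp_pos'],s['eef_rot'],s['joints'])
im=r.capture('wrist');save(im,'w2.png')
im=r.capture('scene');save(cv2.resize(im[195:335,235:395],(800,700),interpolation=cv2.INTER_CUBIC)[:600],'s2.png')
```

```text
[ 0.49327593 -0.08962062  0.16178415] [-1.79907574e+02  1.54440393e-01  3.75272823e+01] [ 1.21801985e+01  6.11679778e+00 -2.41394938e+01 -2.01213076e-02
 -5.99228500e+01  1.15357071e+02]
```

View pics/w2.png

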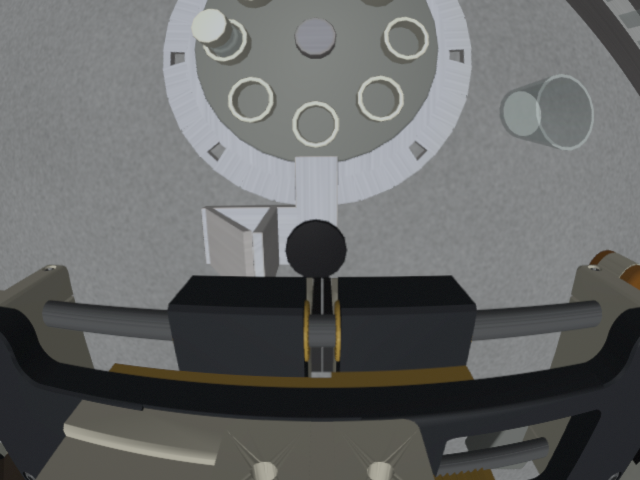

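View pics/s2.png

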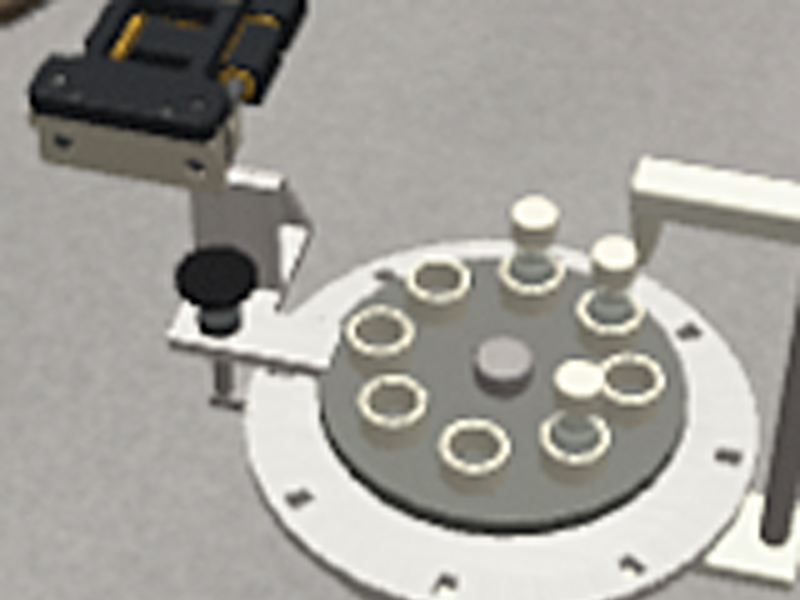

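Emit:
servo_tool --pt "0 0 0 1.5 0" --pt "0 0 0 1.5 0" --pt "0 0 0 0.8 0" --pt "0 0 0 0 0"

```text
time_s: 4.3
tcp_pos: [0.4939, -0.0895, 0.1242]
eef_rot: [-180.0, 0.1, 37.7]
contact_force: [0.1, -0.6, -0.2]
gripper_width: 0.0004
```

Emit:
servo_tool --pt "0 0 -0.3 0 0" --pt "0 0 -0.2 0 0" --pt "0 0 -0.2 0 0" --pt "0 0 0 0 0"

```text
time_s: 4.8
tcp_pos: [0.4901, -0.0837, 0.1253]
eef_rot: [180.0, -0.0, 37.7]
contact_force: [0.2, 0.3, -0.2]
gripper_width: 0.0004
```

Emit:
servo_tool --pt "0 0 -0.2 0 0" --pt "0 0 -0.2 0 0" --pt "0 0 0 0 0"

```text
time_s: 5.18
tcp_pos: [0.4876, -0.0806, 0.125]
eef_rot: [-180.0, 0.0, 37.7]
contact_force: [-0.3, -0.7, -0.7]
gripper_width: 0.0003
```

Emit:
servo_tool --pt "0 0 -0.2 0 0" --pt "0 0 -0.2 0 0" --pt "0 0 0 0 0"

```text
time_s: 5.55
tcp_pos: [0.4852, -0.0774, 0.1251]
eef_rot: [180.0, -0.0, 37.7]
contact_force: [0.3, -0.7, -0.2]
gripper_width: 0.0004
```

Emit:
servo_tool --pt "0 0 -0.2 0 0" --pt "0 0 0 0 0"

```text
time_s: 5.8
tcp_pos: [0.484, -0.0759, 0.1251]
eef_rot: [180.0, -0.0, 37.7]
contact_force: [-0.5, -1.4, 0.8]
gripper_width: 0.0008
```

Emit:
servo_tool --pt "0 0 -0.1 0 0" --pt "0 0 0 0 0"

```text
time_s: 6.05
tcp_pos: [0.4836, -0.0751, 0.1251]
eef_rot: [180.0, -0.0, 37.7]
contact_force: [1.1, -0.7, -0.8]
gripper_width: 0.0004
```

Emit:
servo_tool --pt "0 0 -0.1 0 0" --pt "0 0 0 0 0"

```text
time_s: 6.3
tcp_pos: [0.4832, -0.0744, 0.1252]
eef_rot: [180.0, -0.0, 37.7]
contact_force: [2.3, -2.2, -1.2]
gripper_width: 0.0005
```

Emit:
servo_tool --pt "0 0 -0.1 0 0" --pt "0 0 0 0 0"

```text
time_s: 6.55
tcp_pos: [0.4829, -0.074, 0.1253]
eef_rot: [179.9, -0.0, 37.7]
contact_force: [3.8, -5.8, -2.2]
gripper_width: 0.0005
```

Emit:
servo_tool --pt "0 0 0.35 0 0" --pt "0 0 0 0.5 0" --pt "0 0 0 0.5 0" --pt "0 0 0 0.5 0" --pt "0 0 0 0 0"

```text
time_s: 7.18
tcp_pos: [0.4839, -0.0763, 0.1095]
eef_rot: [-180.0, 0.1, 37.7]
contact_force: [0.2, -0.1, -0.2]
gripper_width: 0.0003
```

Run:
```python
from h import *
s=r.get_state();print(s['tcp_pos'],s['eef_rot'],s['contact_force'],s['moment'])
im=r.capture('wrist');save(im,'w3.png')
im=r.capture('scene');save(cv2.resize(im[195:315,235:395],(800,600),interpolation=cv2.INTER_CUBIC)[:600],'s3.png')
```

```text
[ 0.48386472 -0.07633346  0.10946146] [-1.79966309e+02  5.97728788e-02  3.76617157e+01] [ 0.15291607 -0.11224248 -0.21355014] [-0.05655088 -0.09949531  0.00414012]
```

View pics/w3.png

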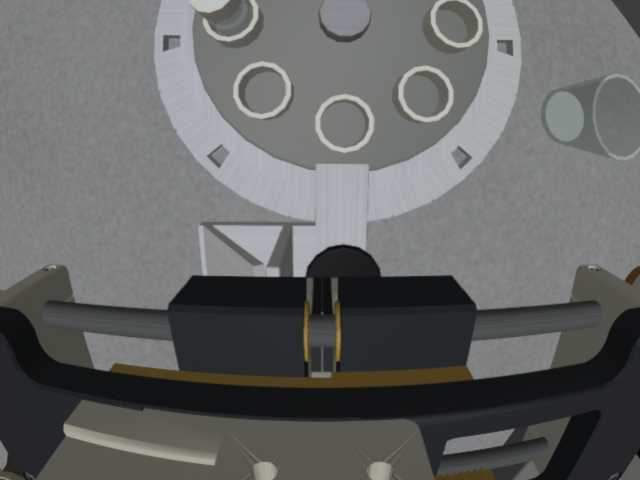

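View pics/s3.png

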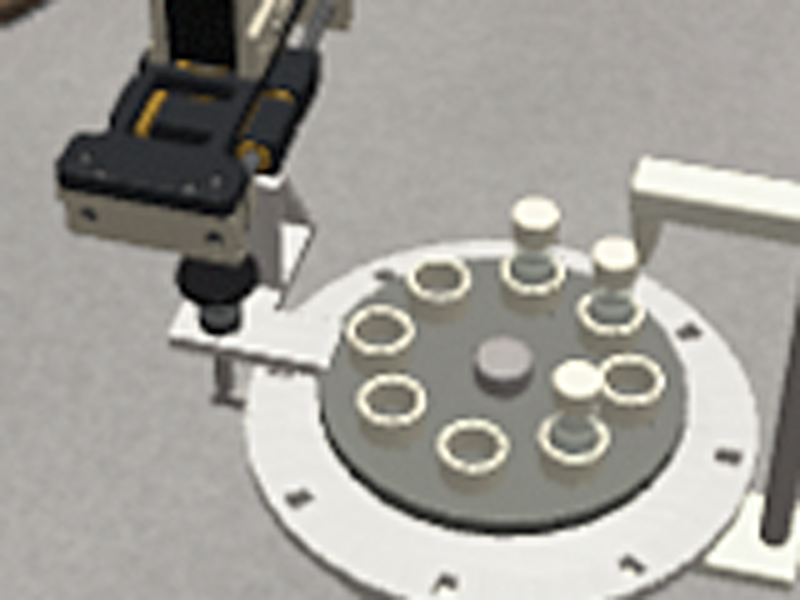

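Run:
```python
from h import *
s=r.get_state()
pad=np.array([.492,-.087,0]);u=np.array([.791,.612,0]);t=np.array([.612,-.791,0])
for z in (.118,.111,.105): print(z,[np.round(wproj(pad+a*u+b*t+[0,0,z],s),1) for a,b in((.02,0),(0,.02),(0,-.02))])
print('tcp',wproj(s['tcp_pos'],s),'arm corners', [wproj(pad+u*a+[0,0,.082],s) for a in (.03,.05)])
im=cv2.imread('pics/w3.png')[200:400,220:440]; cv2.imwrite('pics/w3c.png',cv2.resize(im,(660,600),interpolation=cv2.INTER_CUBIC))
```

```text
0.118 [array([347.4, 244.5]), array([385.5, 281.8]), array([307.1, 282.3])]
0.111 [array([346.5, 240.5]), array([383.4, 276.7]), array([307.6, 277.1])]
0.105 [array([345.8, 237.2]), array([381.6, 272.5]), array([308. , 272.9])]
tcp (np.float64(320.6410030769247), np.float64(275.5769486012523)) arm corners [(np.float64(343.5215923742392), np.float64(209.48644037397224)), (np.float64(343.9214081932772), np.float64(174.9850908179703))]
```

View pics/w3c.png

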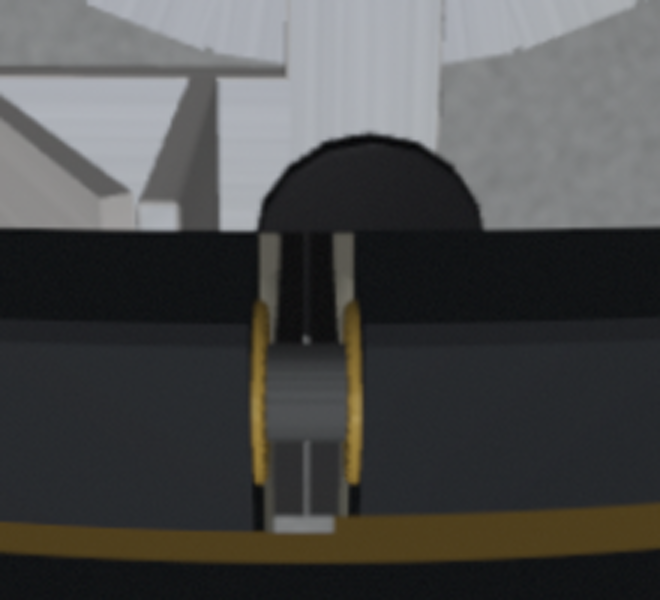

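Run:
```python
from h import *
im=cv2.imread('pics/scene0.png')[0:120,370:500]; cv2.imwrite('pics/g0.png',cv2.resize(im,(650,600),interpolation=cv2.INTER_CUBIC))
tcp=np.array([.28229,.61255,.20212]);R=Ro.from_euler('xyz',[179.9,0,-24.74],degrees=True).as_matrix()
for p in ([0,0,0],[0,.044,0],[0,-.044,0],[0,.065,0],[0,-.065,0],[0.0,.044,-.0658],[0,-.044,-.0658]):
    q=proj('scene',tcp+R@p)[0]; print(p,(q-[370,0])*5+2)
```

```text
[0, 0, 0] [263.31271821 517.76673371]
[0, 0.044, 0] [198.36991384 524.04372713]
[0, -0.044, 0] [327.59946603 511.55315089]
[0, 0.065, 0] [167.14027358 527.06220236]
[0, -0.065, 0] [358.05338422 508.60965243]
[0.0, 0.044, -0.0658] [214.06451215 423.06605039]
[0, -0.044, -0.0658] [347.13539493 411.24008965]
```

View pics/g0.png

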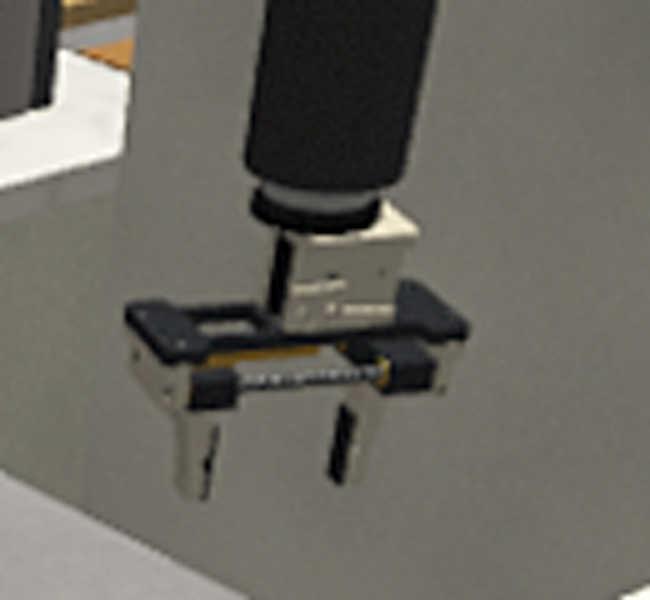

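Emit:
servo_tool --pt "0 0 0 0.3 0" --pt "0 0 0 0.3 0" --pt "0 0 0 0 0"

```text
time_s: 7.65
tcp_pos: [0.4842, -0.0764, 0.1038]
eef_rot: [-180.0, 0.0, 37.7]
contact_force: [0.4, 0.6, 0.6]
gripper_width: 0.0004
```

Emit:
servo_tool --pt "0 0 0 0.3 0" --pt "0 0 0 0 0"

```text
time_s: 7.9
tcp_pos: [0.4846, -0.0765, 0.101]
eef_rot: [180.0, -0.0, 37.7]
contact_force: [1.5, -1.3, -1.4]
gripper_width: 0.0008
```

Run:
```python
from h import *
s=r.get_state();print(s['tcp_pos'],s['contact_force'],s['moment'])
im=r.capture('scene');save(cv2.resize(im[195:315,235:395],(800,600),interpolation=cv2.INTER_CUBIC)[:600],'s4.png')
```

```text
[ 0.48458624 -0.07647154  0.10104675] [ 1.52492709 -1.26265773 -1.40315098] [-0.5240842  -0.59394046 -0.02037556]
```

View pics/s4.png

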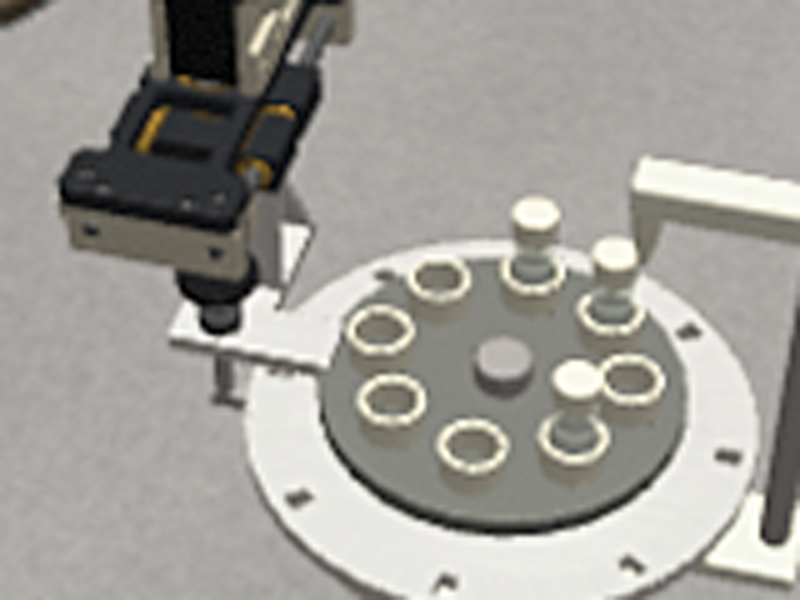

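Emit:
servo_tool --pt "0 0 0.5 0 0" --pt "0 0 0 0.3 0" --pt "0 0 0 0 0"

```text
time_s: 8.32
tcp_pos: [0.487, -0.0804, 0.0977]
eef_rot: [-180.0, 0.0, 37.6]
contact_force: [-0.2, 0.2, -0.2]
gripper_width: 0.0003
```

Emit:
servo_tool --pt "0 0 0 0.3 0" --pt "0 0 0 0 0"

```text
time_s: 8.57
tcp_pos: [0.4873, -0.0803, 0.095]
eef_rot: [-180.0, 0.0, 37.7]
contact_force: [0.6, 1.0, -0.1]
gripper_width: 0.0006
```

Run:
```python
from h import *
s=r.get_state();print(s['tcp_pos'],s['contact_force'],s['moment'])
im=r.capture('wrist');save(cv2.resize(im[180:400,200:440],(655,600),interpolation=cv2.INTER_CUBIC),'w5.png')
im=r.capture('scene');save(cv2.resize(im[205:295,245:345],(666,600),interpolation=cv2.INTER_CUBIC)[:600],'s5.png')
pad=np.array([.492,-.087,0]);u=np.array([.791,.612,0]);t=np.array([.612,-.791,0])
for z in (.118,.111,.105): print(z,[np.round((np.array(wproj(pad+a*u+b*t+[0,0,z],s))-[200,180])*2.727,1) for a,b in((.02,0),(0,.02),(0,-.02))])
```

```text
[ 0.48734466 -0.08029335  0.09495326] [ 0.64293496  1.04450258 -0.09149577] [-0.10452549 -0.04627754 -0.0080231 ]
0.118 [array([377.9, 202.8]), array([491.2, 311.5]), array([259.9, 312.7])]
0.111 [array([376.1, 189.8]), array([485.6, 295.2]), array([262.4, 296.2])]
0.105 [array([374.7, 179.3]), array([481. , 282.2]), array([264.5, 283. ])]
```

View pics/w5.png

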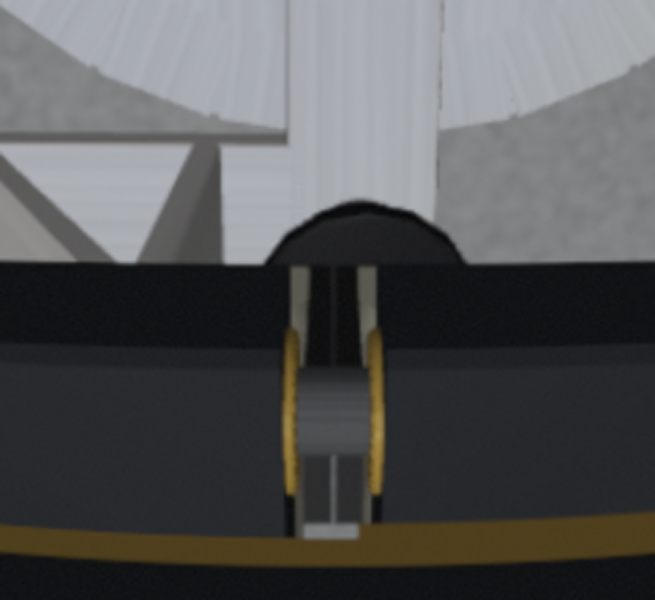

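View pics/s5.png

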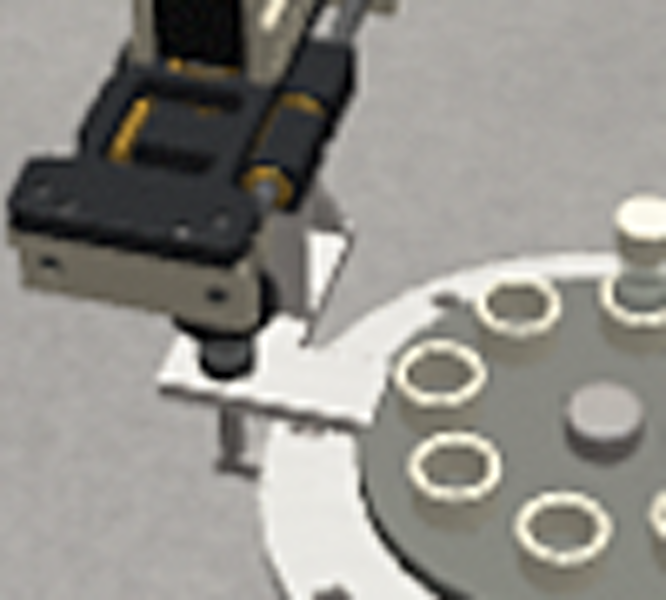

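Run:
```python
from h import *
c=r.calibration('scene');R=cv2.Rodrigues(c['rvec'])[0];print('cam',-R.T@c['tvec'])
ax=np.array([.6026,-.0017]);pad=np.array([.492,-.087])
for z in(.118,.11,.1): print(z,(proj('scene',[*pad,z])[0]-[254.6,214.6])*5)
# axis-pocket ring in scene
for z in(.1,.09,.08):
    P=[[*(ax+.06*np.array([np.cos(a),np.sin(a)])),z] for a in np.radians(37.7+45*np.arange(8))]
    print(z,((proj('scene',P)-[254.6,214.6])*5).round().tolist())
P=[[*(ax+.11*np.array([np.cos(a),np.sin(a)])),.06] for a in np.radians(37.7+45*np.arange(8))]
print(((proj('scene',P)-[254.6,214.6])*5).round().tolist())
P=[[*(ax+.14*np.array([np.cos(a),np.sin(a)])),.118] for a in np.radians(37.7+45*np.arange(8))]
```

```text
cam [ 1.17844775 -0.51130417  0.86398817]
0.118 [119.53503192 168.16311943]
0.11 [120.31623004 180.50222388]
0.1 [121.28196459 195.75609996]
0.1 [[533.0, 274.0], [513.0, 206.0], [434.0, 166.0], [340.0, 174.0], [282.0, 227.0], [295.0, 296.0], [376.0, 341.0], [477.0, 332.0]]
0.09 [[531.0, 289.0], [511.0, 221.0], [433.0, 181.0], [340.0, 189.0], [282.0, 242.0], [295.0, 311.0], [375.0, 356.0], [475.0, 347.0]]
0.08 [[529.0, 304.0], [510.0, 236.0], [432.0, 196.0], [339.0, 204.0], [282.0, 257.0], [295.0, 326.0], [375.0, 371.0], [474.0, 362.0]]
[[631.0, 354.0], [591.0, 229.0], [451.0, 159.0], [288.0, 173.0], [183.0, 266.0], [201.0, 395.0], [347.0, 482.0], [533.0, 464.0]]
```

Emit:
servo_tool --pt "0 0 0 0.2 0" --pt "0 0 0 0.2 0" --pt "0 0 0 0 0"

```text
time_s: 9.05
tcp_pos: [0.4875, -0.0803, 0.0913]
eef_rot: [180.0, -0.0, 37.7]
contact_force: [-2.5, 0.2, 5.6]
gripper_width: 0.0004
```

Run:
```python
from h import *
s=r.get_state();print(s['tcp_pos'],s['contact_force'],s['moment'])
im=r.capture('wrist');save(cv2.resize(im[180:400,200:440],(655,600),interpolation=cv2.INTER_CUBIC),'w6.png')
im=r.capture('scene');save(cv2.resize(im[205:295,245:345],(666,600),interpolation=cv2.INTER_CUBIC)[:600],'s6.png')
pad=np.array([.492,-.087,0]);u=np.array([.791,.612,0]);t=np.array([.612,-.791,0])
for z in (.118,.111,.105): print(z,[np.round((np.array(wproj(pad+a*u+b*t+[0,0,z],s))-[200,180])*2.727,1) for a,b in((.02,0),(0,.02),(0,-.02))])
```

```text
[ 0.48747517 -0.08032656  0.09129548] [-2.46526717  0.22026356  5.59329388] [0.08310269 0.62167363 0.02721626]
0.118 [array([378.3, 210.5]), array([493.7, 320.9]), array([257.9, 322.1])]
0.111 [array([376.4, 196.9]), array([487.9, 304. ]), array([260.6, 305.1])]
0.105 [array([375., 186.]), array([483.2, 290.4]), array([262.7, 291.4])]
```

View pics/w6.png

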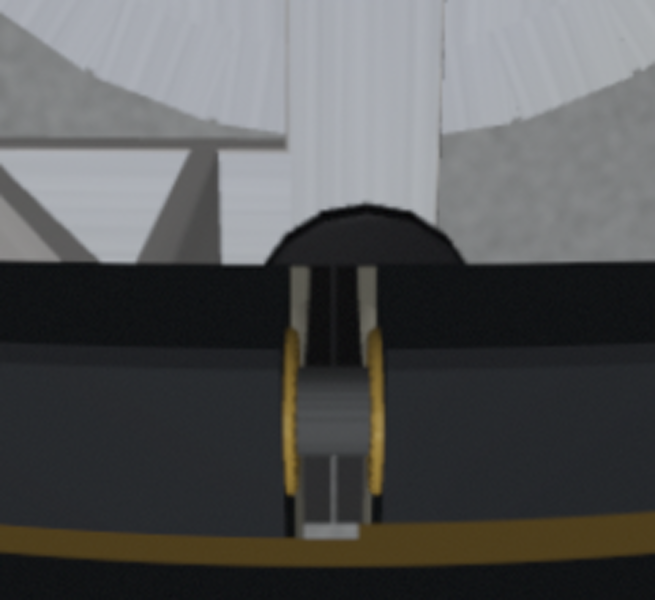

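View pics/s6.png

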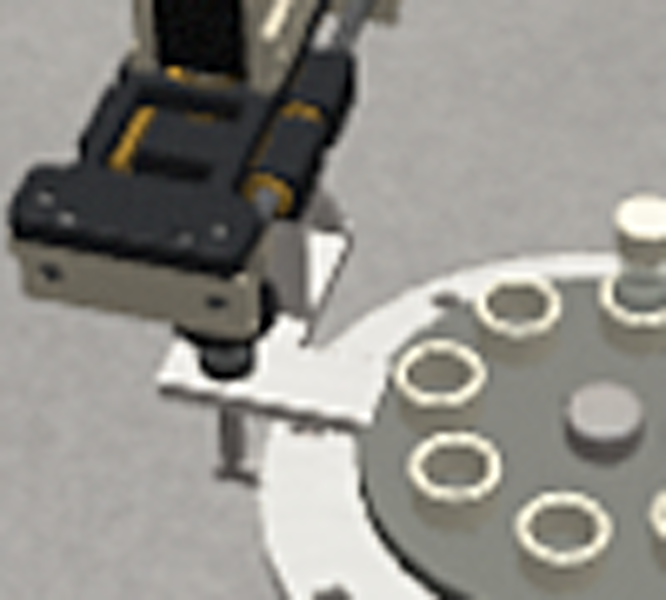

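Emit:
servo_tool --pt "0 0 0 0.4 0" --pt "0 0 0 0.4 0" --pt "0 0 0 0 0"

```text
time_s: 9.52
tcp_pos: [0.4876, -0.0804, 0.0835]
eef_rot: [180.0, -0.0, 37.7]
contact_force: [-2.5, 0.9, 8.8]
gripper_width: 0.0006
```

Emit:
servo_tool --pt "0 0 0 0.3 0" --pt "0 0 0 0 0"

```text
time_s: 9.78
tcp_pos: [0.4881, -0.081, 0.0817]
eef_rot: [179.9, -0.0, 37.7]
contact_force: [-3.8, -3.1, 16.6]
gripper_width: 0.0006
```

Emit:
servo_tool --pt "0 0 -0.3 -0.1 0" --pt "0 0 -0.3 0 0" --pt "0 0 0 0 0"

```text
time_s: 10.15
tcp_pos: [0.4847, -0.0758, 0.0822]
eef_rot: [179.9, -0.1, 37.7]
contact_force: [-1.4, -1.3, 8.9]
gripper_width: 0.0001
```

Emit:
servo_tool --pt "0 0 0 0.1 0" --pt "0 0 0 0 0"

```text
time_s: 10.4
tcp_pos: [0.4849, -0.0759, 0.0817]
eef_rot: [179.9, -0.1, 37.7]
contact_force: [-3.0, -2.5, 14.1]
gripper_width: 0.0005
```

Run:
```python
from h import *
s=r.get_state();print(s['tcp_pos'],s['contact_force'],s['moment'])
im=r.capture('wrist');save(im,'w7.png')
im=r.capture('scene');save(cv2.resize(im[195:315,235:395],(800,600),interpolation=cv2.INTER_CUBIC)[:600],'s7.png')
```

```text
[ 0.4848719  -0.07590812  0.08168063] [-2.97502561 -2.50000396 14.09920091] [-0.65199842  1.12882787 -0.02097645]
```

View pics/w7.png

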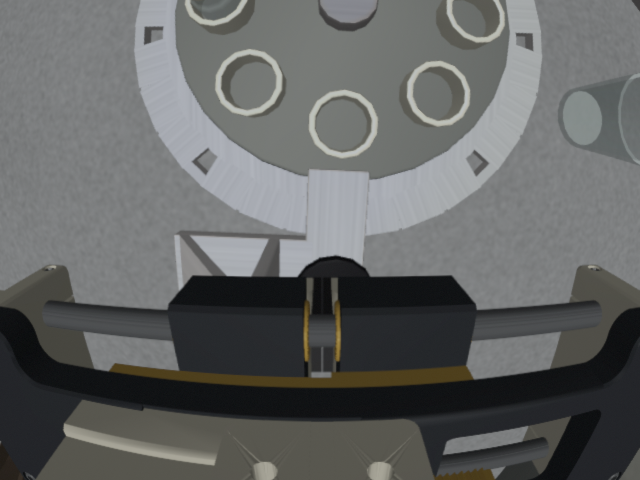

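View pics/s7.png

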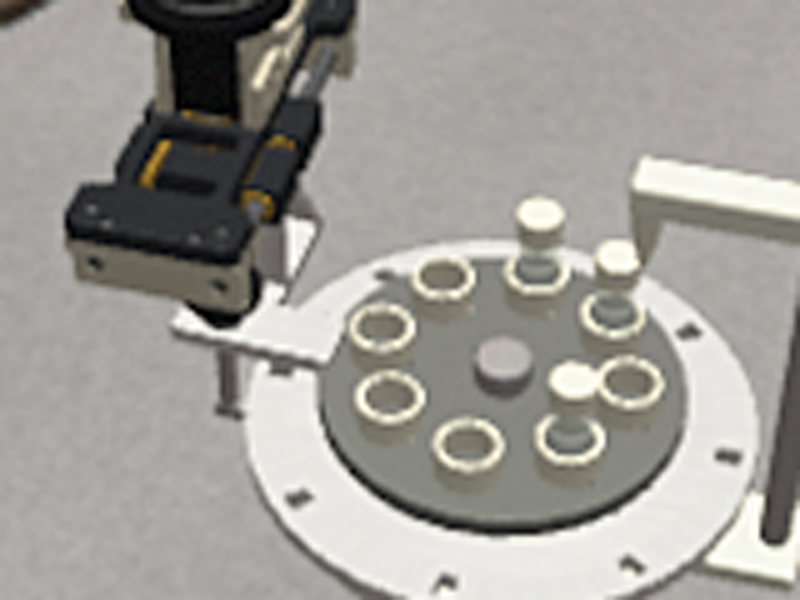

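Emit:
servo_tool --pt "0 0.08 -0.97 0 4" --pt "0 0.08 -0.97 0 4" --pt "0 0.08 -0.97 0 4" --pt "0 0.08 -0.97 0 4" --pt "0 0.08 -0.97 0 4" --pt "0 0.08 -0.97 0 4" --pt "0 0.08 -0.97 0 4" --pt "0 0 0 0 0"

```text
time_s: 11.5
tcp_pos: [0.4629, -0.0111, 0.0819]
eef_rot: [-180.0, -0.4, 9.7]
contact_force: [3.6, 1.3, 10.1]
gripper_width: 0.0005
```

Run:
```python
from h import *
s=r.get_state();print(s['tcp_pos'],s['eef_rot'],s['contact_force'],s['moment'])
p=s['tcp_pos'][:2]-[.6026,-.0017];print(np.hypot(*p),np.degrees(np.arctan2(p[1],p[0])))
im=r.capture('wrist');save(im,'w8.png')
im=r.capture('scene');save(cv2.resize(im[195:315,235:395],(800,600),interpolation=cv2.INTER_CUBIC)[:600],'s8.png')
```

```text
[ 0.46289191 -0.01112487  0.08192818] [-179.98020293   -0.37513364    9.70927646] [ 3.59099273  1.34741248 10.07516301] [ 0.51645622 -1.01925738 -0.0726104 ]
0.1400256372673146 -176.14060598546237
```

View pics/w8.png

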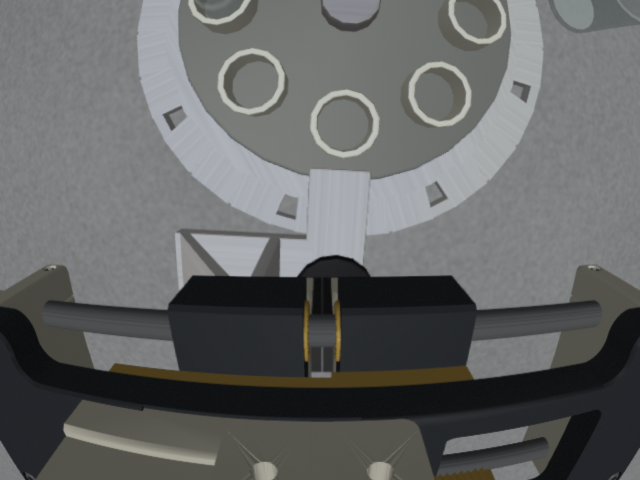

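View pics/s8.png

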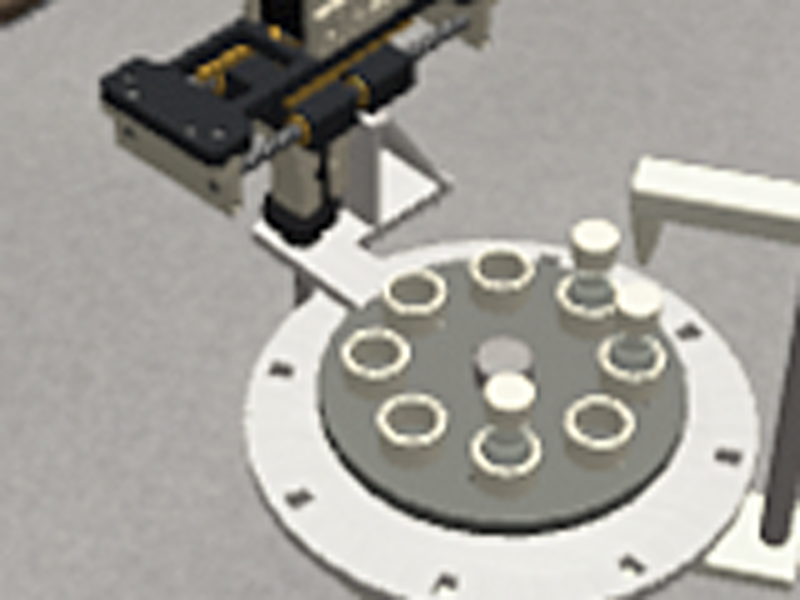

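```bash
cat >> h.py <<'E'
def ang(pts,z,s,ax=(.6026,-.0017)):
    out=[]
    for p in pts:
        q=wat(p,z,s)[:2]-np.array(ax);out.append((round(np.hypot(*q),4),round(np.degrees(np.arctan2(q[1],q[0]))%360,2)))
    return out
E
python3 - <<'E'
from h import *
s=r.get_state()
print(ang([(345,123),(251,81),(440,94)],.1,s)); print('holes',ang([(287,206),(436,194),(520,92),(176,118)],.06,s))
E
```

```text
[(np.float64(0.0614), np.float64(186.73)), (np.float64(0.061), np.float64(143.05)), (np.float64(0.0609), np.float64(230.33))]
holes [(np.float64(0.111), np.float64(172.57)), (np.float64(0.1113), np.float64(217.64)), (np.float64(0.1101), np.float64(261.51)), (np.float64(0.1103), np.float64(128.97))]
```

Emit:
servo_tool --pt "0 0.08 -0.97 0 4" --pt "0 0.08 -0.97 0 4" --pt "0 0.08 -0.97 0 4" --pt "0 0 0 0 0"

```text
time_s: 12.1
tcp_pos: [0.4635, 0.0184, 0.0823]
eef_rot: [-179.9, -0.5, -2.3]
contact_force: [4.9, 1.1, 8.6]
gripper_width: 0.0001
```

Run:
```python
from h import *
s=r.get_state();print(s['tcp_pos'],s['eef_rot'],s['contact_force'],s['moment'])
p=s['tcp_pos'][:2]-[.6026,-.0017];print(np.hypot(*p),np.degrees(np.arctan2(p[1],p[0])))
im=r.capture('wrist');save(im,'w9.png');save(cv2.resize(im[0:240,130:550],(800,457),interpolation=cv2.INTER_CUBIC),'w9c.png')
im=r.capture('scene');save(cv2.resize(im[195:315,235:395],(800,600),interpolation=cv2.INTER_CUBIC)[:600],'s9.png')
im=r.capture('top');save(cv2.resize(im[145:305,245:405],(600,600),interpolation=cv2.INTER_CUBIC),'t9.png')
```

```text
[0.46351658 0.01842977 0.08230993] [-179.86437441   -0.45958993   -2.26818694] [4.928921   1.05724711 8.64361123] [ 0.18776402 -2.02188517  0.01850062]
0.14053257929850949 171.76467325442366
```

View pics/w9c.png

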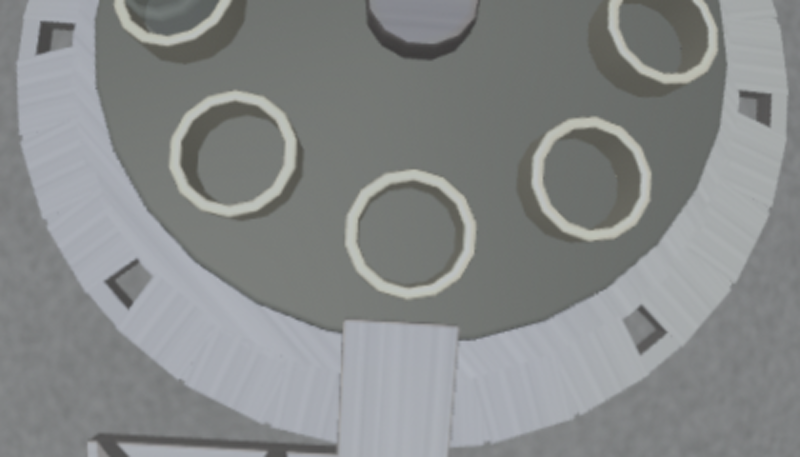

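View pics/s9.png

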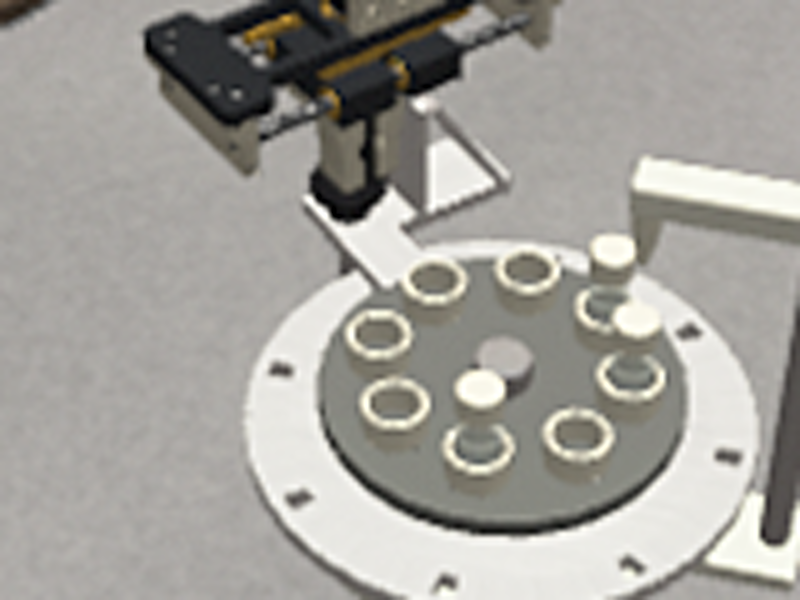

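View pics/t9.png

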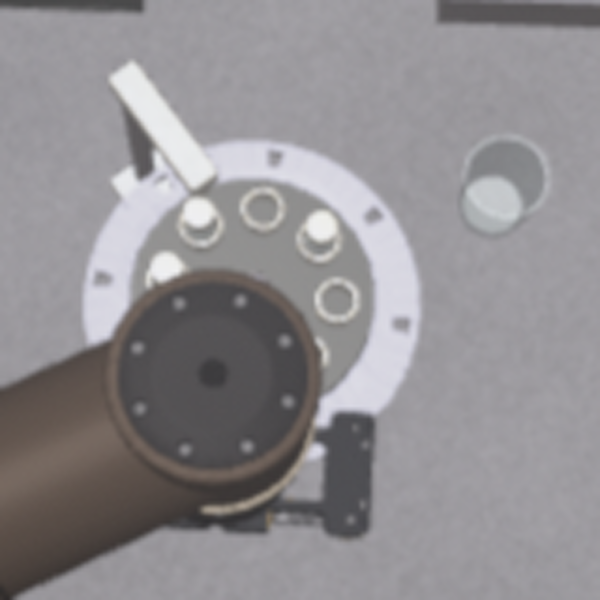

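```bash
python3 - <<'E'
from h import *
s=r.get_state()
f=lambda L:[(u/1.905+129.8,v/1.905-.2) for u,v in L]
print(ang(f([(234,153),(410,233),(591,178)]),.1,s)); print('holes',ang(f([(129,283),(645,328),(56,38),(756,107)]),.06,s))
T=lambda u,v:(u/3.75+245-.37,v/3.75+145-.37)
for p in [(201,222),(262,208),(319,237),(337,300),(202,223),(265,210),(321,241),(336,303)]:
    q=at('top',T(*p),.1)[:2]-[.6025,-.0011];print(np.hypot(*q).round(4),np.degrees(np.arctan2(q[1],q[0])).round(2))
E
# sharper: enlarged top difference
python3 - <<'E'
import cv2,numpy as np
a=cv2.imread('pics/t0c.png')[170:330,140:370];b=cv2.imread('pics/t9.png')[170:330,140:370]
o=np.hstack([cv2.resize(x,None,fx=1.7,fy=1.7) for x in(a,b)]);cv2.imwrite('pics/cmp.png',o)
E
```

```text
[(np.float64(0.0606), np.float64(131.26)), (np.float64(0.0613), np.float64(174.6)), (np.float64(0.0608), np.float64(218.37))]
holes [(np.float64(0.1109), np.float64(128.53)), (np.float64(0.1111), np.float64(217.7)), (np.float64(0.109), np.float64(83.94)), (np.float64(0.1103), np.float64(261.96))]
0.0612 37.87
0.0602 -5.13
0.0612 -49.25
0.0602 -95.24
0.0602 37.74
0.059 -7.35
0.0605 -52.23
0.0597 -97.38
```

View pics/cmp.png

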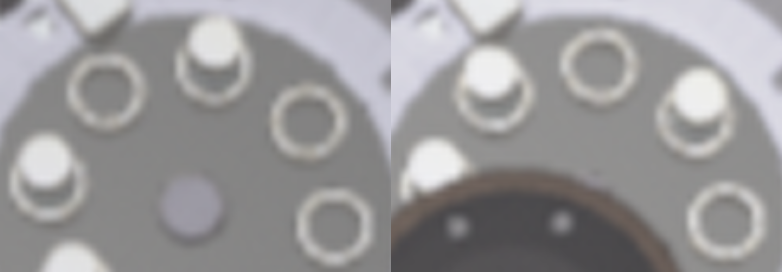

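Emit:
servo_tool --pt "0 0.02 -0.22 0 0.9" --pt "0 0.02 -0.22 0 0.9" --pt "0 0 0 0 0" --pt "0 0 0 0 0"

```text
time_s: 12.75
tcp_pos: [0.4641, 0.0222, 0.0823]
eef_rot: [-179.9, -0.4, -4.0]
contact_force: [6.6, -2.0, 9.3]
gripper_width: 0.0007
```

Emit:
servo_tool --pt "0 0 0 -0.3 0" --pt "0 0 0 -0.3 0" --pt "0 0 0 -0.3 0" --pt "0 0 0 -0.3 0" --pt "0 0 0 -0.3 0" --pt "0 0 0 -0.5 0" --pt "0 0 0 0 0"

```text
time_s: 13.62
tcp_pos: [0.4593, 0.0208, 0.1]
eef_rot: [180.0, 0.0, -4.2]
contact_force: [0.6, -0.0, -0.1]
gripper_width: 0.0001
```

Run:
```python
from h import *
s=r.get_state();print(s['tcp_pos'],s['eef_rot'],s['contact_force'],s['moment'])
im=r.capture('wrist');save(im,'w10.png');save(cv2.resize(im[0:290,130:550],(800,552),interpolation=cv2.INTER_CUBIC),'w10c.png')
im=r.capture('scene');save(cv2.resize(im[195:315,235:395],(800,600),interpolation=cv2.INTER_CUBIC)[:600],'s10.png')
```

```text
[0.45926139 0.02080399 0.09998098] [ 1.79988723e+02  3.76817262e-02 -4.15321840e+00] [ 0.61400682 -0.00766853 -0.11042416] [-0.04463518 -0.04145691  0.08424916]
```

View pics/w10c.png

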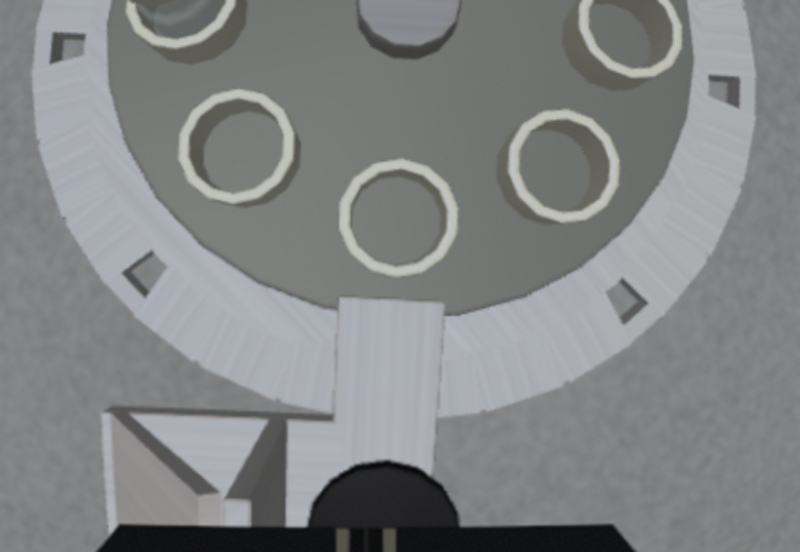

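View pics/s10.png

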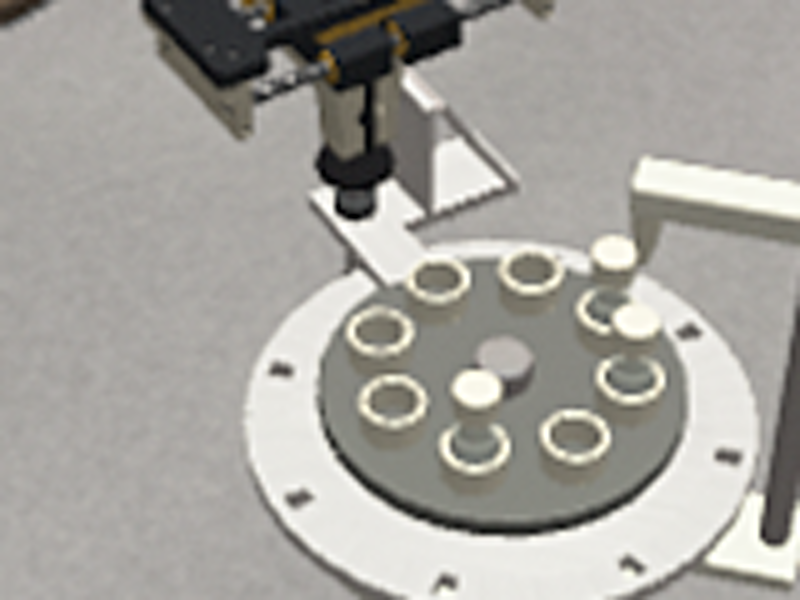

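Emit:
servo_tool --pt "0 0 0 -1.5 0" --pt "0 0 0 -2.5 0" --pt "0 0 0 -2.5 0" --pt "0 0 0 -2.5 0" --pt "0 -4 0 -2 0" --pt "0 -3 0 -2 0" --pt "0 0 0 0 0"

```text
time_s: 14.6
tcp_pos: [0.3892, 0.0262, 0.2315]
eef_rot: [-179.9, -0.2, -4.1]
contact_force: [-0.4, 0.1, -0.7]
gripper_width: 0.0007
```

Run:
```python
from h import *
s=r.get_state();print(s['tcp_pos'],s['eef_rot'],s['contact_force'])
im=r.capture('scene');save(cv2.resize(im[215:335,255:415],(800,600),interpolation=cv2.INTER_CUBIC)[:600],'s11.png');save(im,'s11f.png')
im=r.capture('wrist');save(im,'w11.png')
ax=np.array([.6026,-.0017])
for a in (37.7-225,): 
    p=ax+.14*np.array([np.cos(np.radians(a)),np.sin(np.radians(a))])
    for z in(.118,.114,.109): print(z,wproj([*(p+.0*ax),z],s),(proj('scene',[*p,z])[0]-[254.6,214.6])*5)
```

```text
[0.38915494 0.02624403 0.2315044 ] [-1.79872933e+02 -1.61345238e-01 -4.07480538e+00] [-0.43237757  0.08366907 -0.70037569]
0.118 (np.float64(327.00396052636603), np.float64(131.92746661670867)) [258.66550314  52.94492898]
0.114 (np.float64(326.9424630114683), np.float64(131.95994810997885)) [258.71074116  59.06308361]
0.109 (np.float64(326.86786506387847), np.float64(131.99935208789458)) [258.7669923   66.67069085]
```

View pics/s11.png

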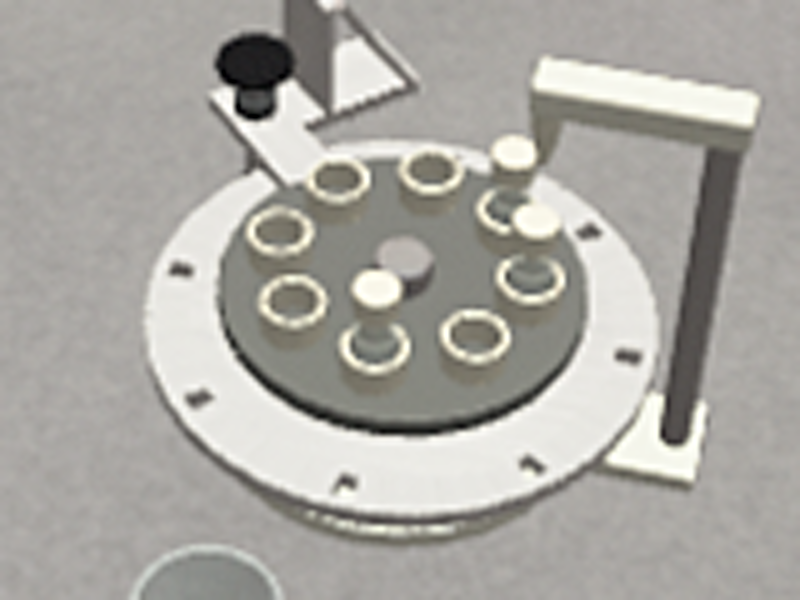

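View pics/w11.png

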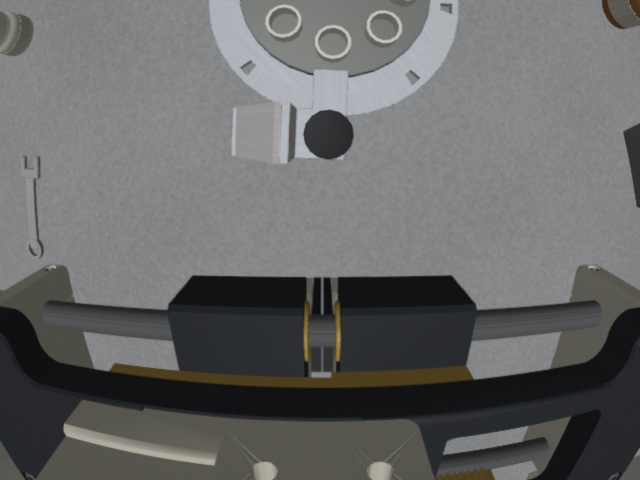

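Run:
```python
from h import *
s=r.get_state();print(s['time_s'],np.abs(s['qd']).max());r.close_job()
```

```text
14.7 1.8365213715220328
the job is handed in; nothing more can be done
```

I pressed the plunger to its stop at the first hole and turned the carousel clockwise by about 45° with it held down. I then lifted straight off so it sprang out into the next hole, and backed the arm clear. I handed the job in at 14.7 s; it reports no verdict.

**Final checks**
- **Carousel:** in the last scene picture, all the pockets I compared sit on the pixel positions they had at the start. That matches a turn of exactly one hole, with the next vial under the spout.
- **Plunger:** the pad sits as high above its arm as it did at the start, so it looks fully out.
- **Vials:** all three stand in their pockets.
- **Robot:** it touches nothing; the force reading is about zero.
- **Bystanders:** I saw no change in the beaker or spout. I did not measure the other bystanders.

**What disagreed with the description**
- **Fingertip position:** the fingertips met the pad only when the reported TCP was about 23 to 24 mm below it. I found the contact by force and pictures instead of from the TCP.
- **How it turned:** the fingertips' friction on the pad seems to have carried the carousel round, with little or no pushing on the block's face. The first sideways move with the plunger down had already turned it a few millimetres.
- **Scene camera:** it placed the pad about 6 mm away from where the top and wrist cameras placed it, so I relied on those two for position.

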